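# Close the swing-bolt coupler over the juice dispenser tube

### The arm

A 7-joint arm with a two-finger parallel gripper is mounted at the origin on the work surface. World frame = base frame: x ahead of the robot, y to its left, z up, the work surface at z = 0. Lengths are in m, angles in rad, forces in N, time in s.
With the tool pointing down it reaches from about 0.4 to 0.75 m from the base axis. Payload 19.5 kg.
Tool frame: the origin (TCP) lies midway between the tips of the shut fingers; the grasp point (between the pads) lies 19 mm behind it; z points along the fingers, y is the direction in which the jaws open and shut (so a half turn about z gives the same grasp; the last joint's range is limited). The gripper opens to 85 mm and grips with 20 to 120 N. Pads are 22 mm wide; open, the fingers measure 114 mm over their backs; the gripper's body (76 mm by 85 mm) begins 54 mm behind the grasp point. The pads swing forward as they close: fully open they stand 13 mm farther back than shut.
Start: joints at [1.07, 0.707, -0.028, 1.485, 0.022, 0.951, -0.075], TCP at [0.255, -0.516, 0.231] pointing down, gripper open.
Joint ranges: [-2.71, 2.71], [-0.32, 2.16], [-1.57, 1.52], [0, 2.45], [-1.46, 4.6], [0, 2.02], [-2.83, 2.83]. Speed limits (rad/s): [1.89, 1.89, 2.57, 2.57, 3.01, 3.01, 3.01].

### API

Orientations are given as [roll, pitch, yaw] about the fixed x, y, z axes, in that order (R = Rz(yaw) Ry(pitch) Rx(roll)).
In Python, from station import * gives the robot as it stands.
- The arm moves only by the tool servo_tool, never from a script. Its argument "plan" is one flat list of numbers, 5 for each row, row after row: the shift along the tool's x, y, z in cm, then the turn about the tool's z in rad, then the closure, from -1 (fully open) to 1 (shut), so that 0 is half open. A call has exactly 10 rows; each row is the pose to reach, as a shift and turn from the pose commanded when the call began, along the tool's axes at that moment; what a row does not reach only later rows make up. A row lasts 1/12 s, in which the tool goes at most 41.7 mm and 7.16 degrees, less where a joint would pass 70% of its speed; a pose out of reach is approached as far as the arm can. A call with a gripper value outside its range is refused whole. The fingers move at their own pace and stop on an object; "squeeze" is the grip in N (left out, the last holds). Time passes only in rows, so rows that repeat a pose let the fingers close, or fill a call up. It gives the time, the measured TCP pose, the force and the opening at its end, in the units of the state.
- read_state(): the state, without advancing time (a new reading comes with each control period).
- grab_frame(name): name is "scene" or "top"; returns the picture (384x512x3 uint8, red, green, blue); there is no depth.
- get_calibration(name): a dict with "fx", "fy", "cx", "cy" (pixels), "camera_from_world" (4x4, takes a point from world to camera coordinates). Camera axes: x right, y down, z forward; pixel columns grow to the right and rows downward; lengths in m; the calibration is good to about 2 mm. A picture is of the moment at which its call begins. get_calibration takes no time and is no camera call.
- close_job(): hands the job in, once; it reports no verdict.
The state is a dict: "time_s": time; "joint_positions": joint angles; "qd": joint speeds; "tau": joint torques, N m; "tcp_pos": TCP position; "orientation": TCP orientation; "wrist_force": force on the tool from outside, world axes, zero at the start; "torque": the same for the moment, N m; "finger_gap": opening from 0.0 (shut) to 1.0 (fully open).
Only numpy, scipy, OpenCV 4.12 (cv2) and the standard library are available. Lean on these libraries where they do the work, as an engineer would, in place of code of your own. Each camera call takes 0.05 s, during which the arm holds its last target.

### The job

Close the coupler on the thin steel dispensing tube: swing its blue hinged half over the tube and press it down by feel until its rubber pad sits firmly on the tube, without denting it. Only then lift the orange spring head of the swing bolt, swing the bolt upright into the slot of the ear and let the head down onto the ear, behind the lips, so that it holds the tube clamped. Let go, and leave the tube in its cradles and the other things where they are.

Things in the scene. Friction and masses are not known exactly. Their poses are not given: they have to be found in the camera images.
- stand: Steel tube stand, fixed, placed and turned anew each time. Origin: on the counter under the coupler and the tube's axis; y along the tube (tube axis 90 mm up, its top 110, in rubber V-cradles at y 0 and 150 mm); the coupler's hinge is on +x, the swing bolt on -x; z up. Plate x -95..85, y -70..200, 12 mm thick.
- cap_hinge (a point): Hinge axis of the blue half (along the stand's y), at x +38, z 92 mm in the stand's frame, between two posts at y +-21.5 (6 mm thick, tops at z 106). The hinge is stiff (0.8 N m, about 8 N at the ear) and stays where it is left.
- cap: Blue hinged half of the coupler, an arch 30 mm wide, 0.3 kg, origin on the hinge axis. Axes as the stand's when level over the tube; open, it is turned about the stand's +y (start 1.2 to 1.7 rad, stop 1.75). Closed, own frame, mm: arch x -72..0, its top face at z +38 for x -63..-13; then the fork ear x -117..-82, y +-15, 8 thick, upper (outer) face z -2.
- ear_seat (a point): Middle of the slot on the ear's flat outer face: (-98, 0, -2) mm in the frame of the blue half. Here the collar must sit, and here (10 mm either way) push and press with shut fingers. The slot is 13 mm wide, from x -82 to the open end; lips 3 mm high stand on the tine ends, x -117..-112.
- pad_place (a point): Rubber pad on a set screw under the arch, at (-38, 0, 18) mm in the blue half's frame, its height there unknown by +-2.3 mm. Home on the tube, the blue half is within -0.07..+0.07 rad of level (ear up to 6 mm low or high): feel for it. Pressing down on the ear, 8 N only moves the hinge, 14 to 20 N set the pad firmly, 27 N or more dents the tube.
- bolt: Swing bolt, a 9 mm steel shank. Origin on its pivot, at x -60, z 18 mm in the stand's frame; z axis along the shank to the head. It turns about the stand's y: upright is a stop, it leans to the stand's -x, at the start by 0.55 to 0.75 rad, at most 1.1, and stays where it is left (0.2 N m).
- bolt_grip (a point): Centre of the orange grip on the bolt's head: 24 mm wide along the stand's y (grip these faces), 22 mm across, 30 mm along the bolt; 105 mm from the pivot when down. The head slides 20.5 mm out along the shank against a spring (4.2 N down, 10.7 N fully out) that pulls it back; lift it 18.5 to 20 mm to clear the lips.
- collar (a point): Centre of the underside of the steel collar (22 mm diameter, 6 mm thick) at the foot of the bolt's head, 41 mm nearer the pivot than the grip's centre. Seated, it lies on the ear, pulled down by the spring, and the lips keep it from swinging out.
- tube: Thin-walled stainless tube, 40 mm diameter, 300 mm long, 0.45 kg, lying loose in the two cradles. Origin at its centre, y axis along it.
- tumbler: Glass tumbler, 72 mm diameter, 100 mm high, on the counter near the stand. Origin under it.
- spanner: Small spanner lying on the counter.
- spoon: Spoon lying on the counter.
- carton_a: White carton with a red band, 70 x 70 x 190 mm. Origin under it.
- carton_b: White carton with a green band, 70 x 70 x 190 mm. Origin under it.
- jar: Amber jar, 72 mm diameter, 110 mm high. Origin under it.
- scale: White kitchen scale, 200 x 150 x 31 mm. Origin under it.
- jug: Clear jug, 110 mm diameter, 150 mm high. Origin under it.
- tub: Green open tub, 130 x 180 x 70 mm. Origin under it.

How it is judged:
By the outcome, as a careful person would: the job done as asked, in the order asked, and still so for the second after the job is handed in, with the robot touching nothing.
It also fails if it takes over 61 s, if anything falls off the work surface, if the arm or the gripper's body presses on something with over 40 N, if the wrist force passes 120 N, or if a joint passes its speed limit or range.

## Working session

There is one attempt and no reset: what is moved stays moved. The work goes in short steps, Python scripts to look and compute and a tool call to move; the robot and the scene stay as the last step left them, time stands still between calls to the robot, and variables do not carry over. Pictures are saved under pics/ and viewed, and the job is handed in when it is done.

Besides the shell and the picture viewer there is one more tool, called after "Emit:" as name(argument=value, ...), one argument or row to a line, values as JSON. servo_tool: Moves the arm, as the interface text tells. Its arguments: {"type":"object","properties":{"plan":{"type":"array"},"squeeze":{"type":"number"}},"required":["plan"]}

```bash
ls; mkdir -p pics
python3 - <<'E'
from station import *
import cv2, json
s=read_state(); print({k:(v if isinstance(v,float) else [round(float(x),3) for x in v]) for k,v in s.items()})
for n in ["scene","top"]:
    im=grab_frame(n); cv2.imwrite(f"pics/{n}0.png",cv2.cvtColor(im,cv2.COLOR_RGB2BGR))
    c=get_calibration(n); print(n,c)
E
```

```text
pics
{'time_s': 0.0, 'joint_positions': [1.07, 0.707, -0.028, 1.485, 0.022, 0.951, -0.076], 'qd': [0.0, 0.001, 0.0, 0.001, 0.001, 0.0, -0.001], 'tau': [0.0, -88.324, 1.235, -23.618, 0.017, 0.006, -0.0], 'tcp_pos': [0.255, -0.515, 0.231], 'orientation': [-3.141, 0.0, 0.459], 'wrist_force': [0.327, 0.061, 0.187], 'torque': [0.05, 0.009, 0.034], 'finger_gap': 1.0054771837279293}
scene {'fx': 361.6528898101248, 'fy': 361.6528898101248, 'cx': 258.987756411946, 'cy': 194.5522609244594, 'camera_from_world': array([[-0.28746178,  0.95778007,  0.00480199,  0.15965197],
       [ 0.66594389,  0.2034704 , -0.71771758, -0.29178518],
       [-0.68839266, -0.20311852, -0.69631775,  1.73436956],
       [ 0.        ,  0.        ,  0.        ,  1.        ]])}
top {'fx': 381.62006213727716, 'fy': 381.62006213727716, 'cx': 249.46507255555375, 'cy': 195.62580521721353, 'camera_from_world': array([[ 0.00378822, -0.99998815, -0.00305617,  0.01487911],
       [-0.99312516, -0.00340462, -0.1170078 ,  0.59151809],
       [ 0.11699601,  0.00347841, -0.99312629,  1.43608747],
       [ 0.        ,  0.        ,  0.        ,  1.        ]])}
```

View pics/scene0.png

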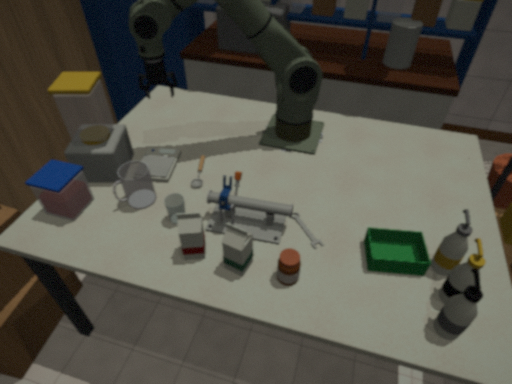

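View pics/top0.png

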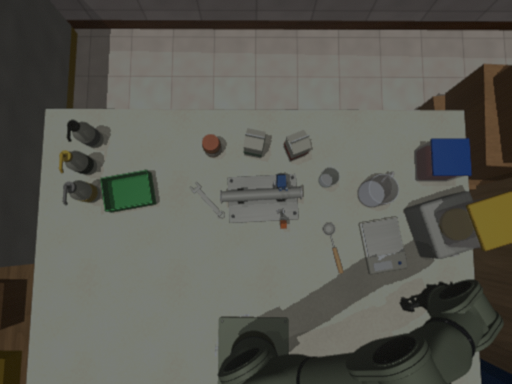

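Run:
```python
import cv2
a=cv2.imread("pics/top0.png")[150:250,170:370]; cv2.imwrite("pics/top0z.png",cv2.resize(a,None,fx=4,fy=4,interpolation=cv2.INTER_CUBIC))
a=cv2.imread("pics/scene0.png")[150:270,160:330]; cv2.imwrite("pics/scene0z.png",cv2.resize(a,None,fx=4.5,fy=4.5,interpolation=cv2.INTER_CUBIC))
```

```text
(no output)
```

View pics/top0z.png

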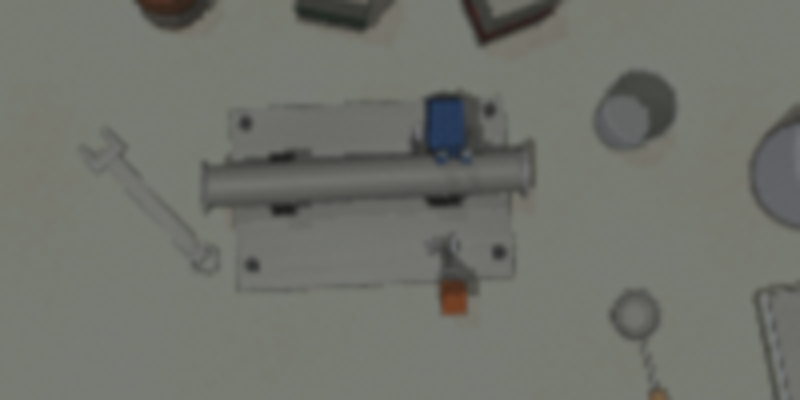

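View pics/scene0z.png

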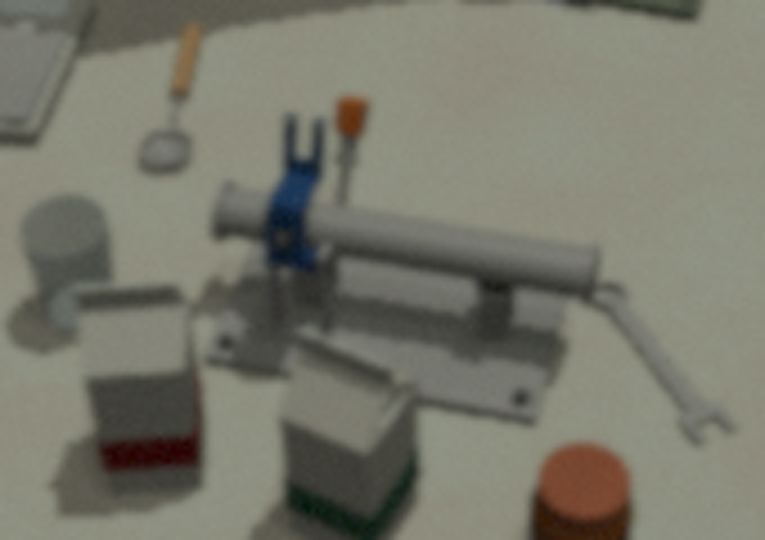

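```bash
cat > h.py <<'E'
import numpy as np, cv2
from station import *
def ray(n,u,v):
    c=get_calibration(n);T=np.array(c["camera_from_world"]);R=T[:3,:3];t=T[:3,3]
    return -R.T@t, R.T@np.array([(u-c["cx"])/c["fx"],(v-c["cy"])/c["fy"],1])
def plane(n,u,v,z):
    o,d=ray(n,u,v); return o+d*(z-o[2])/d[2]
def proj(n,p):
    c=get_calibration(n);T=np.array(c["camera_from_world"]);q=T[:3,:3]@np.asarray(p)+T[:3,3]
    return np.array([c["fx"]*q[0]/q[2]+c["cx"],c["fy"]*q[1]/q[2]+c["cy"]])
def tri(u1,u2):
    o1,d1=ray("scene",*u1);o2,d2=ray("top",*u2)
    A=np.stack([d1,-d2],1);s=np.linalg.lstsq(A,o2-o1,rcond=None)[0]
    a=o1+d1*s[0];b=o2+d2*s[1];return (a+b)/2,np.linalg.norm(a-b)
E
python3 - <<'E'
from h import *
z=lambda u,v:(u/4+170-.375,v/4+150-.375)
for nm,l,h in [("corner",[(230,108),(505,98),(515,276),(237,291)],.012),("screw",[(245,122),(489,110),(499,252),(252,265)],.013)]:
    P=np.array([plane("top",*z(*q),h) for q in l]); print(nm,P.round(4).tolist(), [np.linalg.norm(P[i]-P[(i+1)%4]).round(4) for i in range(4)])
for n in ["top","scene"]:
    im=cv2.cvtColor(cv2.imread(f"pics/{n}0.png"),cv2.COLOR_BGR2HSV)
    for nm,lo,hi in [("or",(5,120,90),(18,255,255)),("blue",(100,110,40),(130,255,255)),("gray",(0,0,60),(180,30,150))]:
        m=cv2.inRange(im,lo,hi)
        k,_,st,ce=cv2.connectedComponentsWithStats(m)
        print(n,nm,[(st[i].tolist(),ce[i].round(1).tolist()) for i in range(1,k) if st[i][4]>15 and nm!="gray" and 150<ce[i][0]<330 and 120<ce[i][1]<280])
print(plane("top",*z(203,187),.09),plane("top",*z(533,166),.09))
E
```

```text
corner [[0.6692, 0.1054, 0.012], [0.68, -0.1654, 0.012], [0.5048, -0.1733, 0.012], [0.4893, 0.0966, 0.012]] [np.float64(0.271), np.float64(0.1754), np.float64(0.2704), np.float64(0.1801)]
screw [[0.6551, 0.0904, 0.013], [0.6679, -0.1494, 0.013], [0.528, -0.1579, 0.013], [0.5145, 0.0823, 0.013]] [np.float64(0.2402), np.float64(0.1401), np.float64(0.2405), np.float64(0.1408)]
top or [([203, 135, 15, 15, 183], [209.9, 142.2]), ([281, 223, 6, 5, 25], [283.2, 225.0])]
top blue [([277, 175, 9, 14, 104], [281.0, 180.8])]
top gray []
scene or [([235, 172, 6, 8, 37], [237.5, 175.1]), ([280, 249, 19, 16, 239], [289.3, 256.9])]
scene blue [([220, 186, 10, 24, 129], [224.8, 196.6])]
scene gray []
[0.58178422 0.12468757 0.09      ] [ 0.60245348 -0.18137159  0.09      ]
```

```bash
cat >> h.py <<'E'
PSI=0.057; O=np.array([.599,-.0983,0]); RS=np.array([[np.cos(PSI),-np.sin(PSI),0],[np.sin(PSI),np.cos(PSI),0],[0,0,1]])
def S(x,y,z): return O+RS@np.array([x,y,z])/1000
def C(th,x,y,z): # cap frame mm -> world
    return S(38+x*np.cos(th)+z*np.sin(th), y, 92-x*np.sin(th)+z*np.cos(th))
def B(a,r,y=0): return S(-60-r*np.sin(a),y,18+r*np.cos(a))
def inv(p): return RS.T@(np.asarray(p)-O)*1000
E
python3 - <<'E'
from h import *
p,e=tri((237.5,175.1),(283.2,225)); print("or",p,e,inv(p))
for a in (.5,.55,.6,.65,.7,.75):print(a,proj("scene",B(a,105)),proj("top",B(a,105)),B(a,105))
for th in (1.2,1.3,1.4,1.5,1.6,1.7):
    print(th,[ [proj(n,C(th,*q)).round(1).tolist() for q in [(-117,11,-6),(-117,-11,-6),(-98,0,-2)]] for n in("scene","top")])
a=cv2.imread("pics/scene0.png")[165:225,205:255]; cv2.imwrite("pics/scene0y.png",cv2.resize(a,None,fx=10,fy=10,interpolation=cv2.INTER_CUBIC))
a=cv2.imread("pics/top0.png")[165:235,255:315]; cv2.imwrite("pics/top0y.png",cv2.resize(a,None,fx=8.5,fy=8.5,interpolation=cv2.INTER_CUBIC))
E
```

```text
or [ 0.47633759 -0.10715907  0.10641736] 0.0021129430942711577 [-122.9678928    -1.85670895  106.41735707]
0.5 [237.29721157 176.61527318] [282.8348799  221.41806967] [ 0.48883952 -0.10458596  0.11014617]
0.55 [237.65780258 176.36402306] [282.8535052 222.7048121] [ 0.48430442 -0.10484474  0.10751507]
0.6 [238.00783996 176.18320325] [282.86452188 223.95261907] [ 0.47990627 -0.1050957   0.10466024]
0.65 [238.34653033 176.0724967 ] [282.86793494 225.1579411 ] [ 0.47565607 -0.10533823  0.1015888 ]
0.7 [238.6731291  176.03139986] [282.86377594 226.31741257] [ 0.47156444 -0.1055717   0.09830843]
0.75 [238.98694086 176.0592321 ] [282.85210238 227.42786341] [ 0.46764161 -0.10579555  0.09482733]
1.2 [[[231.2, 176.4], [224.9, 175.4], [227.4, 181.6]], [[279.9, 191.0], [286.4, 190.7], [282.6, 188.4]]]
1.3 [[[230.2, 177.6], [223.9, 176.5], [226.6, 182.7]], [[279.8, 187.7], [286.3, 187.3], [282.5, 185.7]]]
1.4 [[[229.2, 179.1], [222.8, 178.0], [225.7, 184.0]], [[279.7, 184.3], [286.1, 183.9], [282.3, 182.8]]]
1.5 [[[228.1, 180.9], [221.7, 179.8], [224.8, 185.6]], [[279.5, 180.9], [286.0, 180.5], [282.2, 180.0]]]
1.6 [[[227.1, 183.1], [220.6, 182.0], [223.9, 187.5]], [[279.3, 177.4], [285.8, 177.1], [282.0, 177.2]]]
1.7 [[[226.0, 185.5], [219.5, 184.4], [223.0, 189.6]], [[279.1, 174.1], [285.5, 173.7], [281.8, 174.4]]]
```

View pics/scene0y.png

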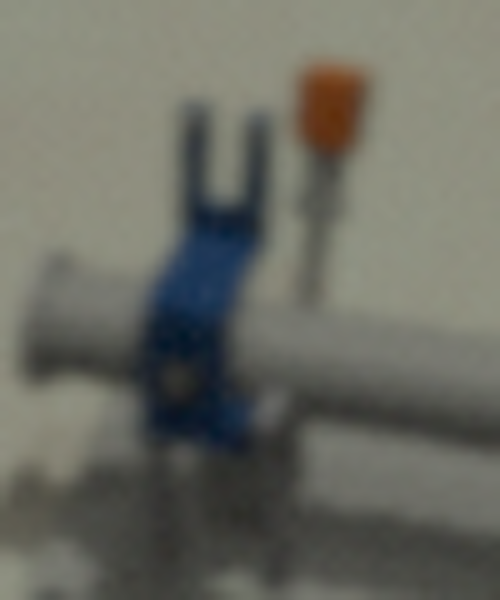

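View pics/top0y.png

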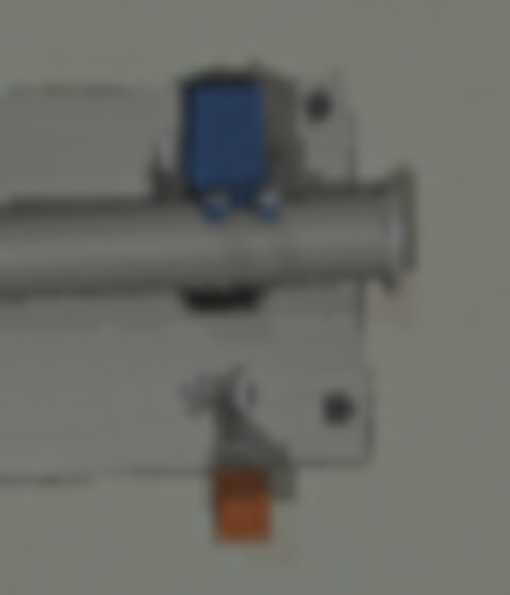

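```bash
sed -i 's/-.0983,0/-.0988,0/' h.py
cat >> h.py <<'E'
def rel(cur,yaw,tgt,tyaw=PSI):
    d=np.asarray(tgt)-np.asarray(cur); x=np.array([np.cos(yaw),np.sin(yaw)]); y=np.array([np.sin(yaw),-np.cos(yaw)])
    return [round(float(v),3) for v in (100*(d[:2]@x),100*(d[:2]@y),-100*d[2],-(tyaw-yaw))]
def st():
    s=read_state(); print(round(s["time_s"],2),"tcp",s["tcp_pos"],"stand",inv(s["tcp_pos"]).round(1),"F_st",(RS.T@np.array(s["wrist_force"])).round(2),"ori",np.round(s["orientation"],3),"gap",round(s["finger_gap"],3),"q",np.round(s["joint_positions"],2)); return s
E
python3 - <<'E'
from h import *
cur=[.255,-.516,.231]
t=S(48,0,260); print(t, rel(cur,.459,t)); print(rel(S(48,0,260),PSI,S(48,0,187)))
z=lambda u,v:(u/4+170-.375,v/4+150-.375)
print("carton tops", inv(plane("top",298,143,.19)),inv(plane("top",254,141,.19)))
print(inv(plane("top",328,178,.05)))
E
```

```text
[ 0.64692205 -0.09606548  0.26      ] [53.741, -20.283, -2.9, 0.402]
[0.0, 0.0, 7.3, -0.0]
carton tops [156.88781544 -62.94176375 190.        ] [172.36188272  90.43937915 190.        ]
[  49.07717548 -188.05821261   50.        ]
```

Emit:
servo_tool(
  plan=[2, -0.75, -2, 0.03, 1, 5.5, -2.1, -3, 0.07, 1, 9, -3.4, -3, 0.1, 1, 12.6, -4.75, -3, 0.14, 1, 16.2, -6.1, -3, 0.18, 1, 19.8, -7.5, -3, 0.22, 1, 23.4, -8.8, -3, 0.26, 1, 27, -10.2, -3, 0.3, 1, 30.6, -11.55, -3, 0.34, 1, 34.2, -12.9, -3, 0.38, 1],
  squeeze=30,
)

```text
time_s: 0.93
tcp_pos: [0.5051, -0.2466, 0.2612]
orientation: [-3.141, 0.0, 0.077]
wrist_force: [0.7, -1.0, -0.7]
finger_gap: -0.001
```

Run:
```python
from h import *
s=st(); 
c=np.array([.255,-.516,.231]);y=.459
c=c+np.array([np.cos(y)*.342+np.sin(y)*-.129,np.sin(y)*.342-np.cos(y)*-.129,.03]); print(c,rel(c,.459-.38,S(48,0,260)))
```

```text
0.93 tcp [ 0.5051184  -0.24664172  0.26115057] stand [-102.2 -142.3  261.2] F_st [ 0.65 -1.06 -0.65] ori [-3.141  0.     0.077] gap -0.001 q [ 0.33  0.66  0.13  1.49 -0.1   1.   -1.01]
[ 0.50444794 -0.24882829  0.261     ] [15.409, -14.104, 0.1, 0.022]
```

Emit:
servo_tool(
  plan=[2.7, -2.4, 0, 0.02, 1, 5.4, -4.8, 0, 0.02, 1, 8.1, -7.2, 0, 0.02, 1, 10.8, -9.6, 0, 0.02, 1, 13.5, -12, 0, 0.02, 1, 15.4, -14.1, 0.5, 0.02, 1, 15.4, -14.1, 3.5, 0.02, 1, 15.4, -14.1, 6.5, 0.02, 1, 15.4, -14.1, 7.4, 0.02, 1, 15.4, -14.1, 7.4, 0.02, 1],
)

```text
time_s: 1.77
tcp_pos: [0.6456, -0.0957, 0.1853]
orientation: [-3.141, 0.004, 0.059]
wrist_force: [0.3, 0.2, 0.8]
finger_gap: 0.001
```

Run:
```python
from h import *
for n in ["scene","top"]:
    im=grab_frame(n); cv2.imwrite(f"pics/{n}1.png",cv2.cvtColor(im,cv2.COLOR_RGB2BGR))
s=st()
a=cv2.imread("pics/scene1.png")[140:230,195:285];b=cv2.imread("pics/top1.png")[160:240,240:320]
f=lambda a:cv2.resize(a,(400,400),interpolation=cv2.INTER_CUBIC)
cv2.imwrite("pics/z1.png",np.hstack([f(a),f(b)]))
```

```text
1.87 tcp [ 0.64693811 -0.09613339  0.18861538] stand [ 4.800e+01 -1.000e-01  1.886e+02] F_st [ 0.06 -0.    0.79] ori [ 3.141e+00 -1.000e-03  5.800e-02] gap 0.003 q [ 0.04  0.89  0.15  1.22 -0.14  1.04 -1.31]
```

View pics/z1.png

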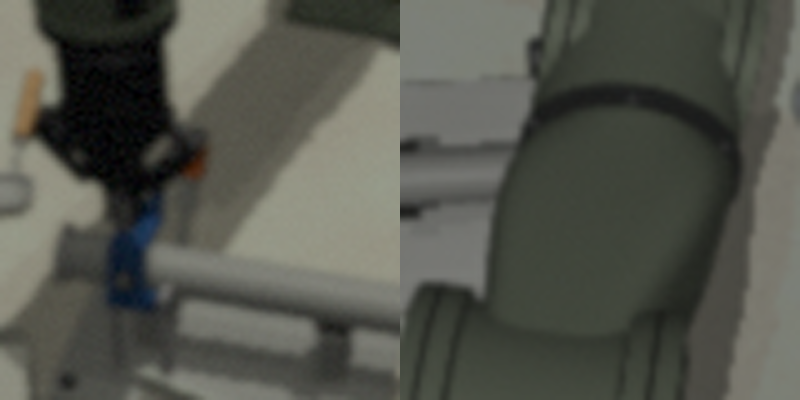

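Emit:
servo_tool(
  plan=[-2.4, 0, 0, 0, 1, -3.24, 0, 0.07, 0, 1, -4.16, 0, 0.45, 0, 1, -5.05, 0, 0.93, 0, 1, -5.88, 0, 1.49, 0, 1, -6.65, 0, 2.12, 0, 1, -7.36, 0, 2.83, 0, 1, -7.98, 0, 3.61, 0, 1, -8.53, 0, 4.44, 0, 1, -8.99, 0, 5.33, 0, 1],
)

```text
time_s: 2.7
tcp_pos: [0.5579, -0.1012, 0.1364]
orientation: [3.141, -0.004, 0.058]
wrist_force: [-1.0, 2.2, 10.2]
finger_gap: -0.002
```

Run:
```python
from h import *
for n in ["scene"]:
    im=grab_frame(n); cv2.imwrite(f"pics/{n}2.png",cv2.cvtColor(im,cv2.COLOR_RGB2BGR))
s=st()
a=cv2.imread("pics/scene2.png")[140:230,195:285]
f=lambda a:cv2.resize(a,(500,500),interpolation=cv2.INTER_CUBIC)
cv2.imwrite("pics/z2.png",f(a))
```

```text
2.75 tcp [ 0.55687724 -0.1012131   0.1347263 ] stand [-42.2  -0.  134.7] F_st [2.51 1.59 3.82] ori [-3.141e+00 -2.000e-03  5.800e-02] gap -0.0 q [ 0.06  0.83  0.12  1.64 -0.15  0.68 -1.26]
```

View pics/z2.png

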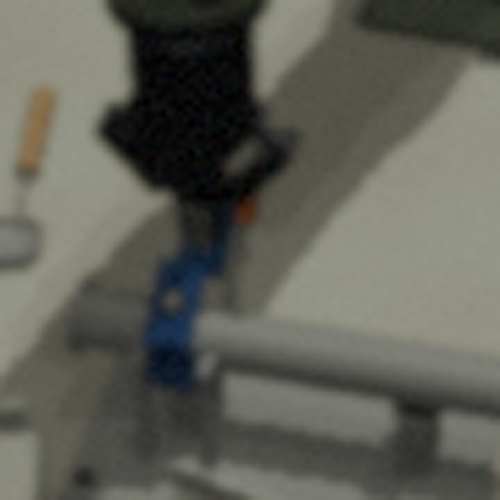

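Emit:
servo_tool(
  plan=[-0.25, 0, 0.45, 0, 1, -0.47, 0, 0.9, 0, 1, -0.7, 0, 1.35, 0, 1, -0.94, 0, 1.81, 0, 1, -1.06, 0, 2.16, 0, 1, -1.18, 0, 2.51, 0, 1, -1.3, 0, 2.8, 0, 1, -1.36, 0, 3.1, 0, 1, -1.36, 0, 3.1, 0, 1, -1.36, 0, 3.1, 0, 1],
)

```text
time_s: 3.58
tcp_pos: [0.5456, -0.1019, 0.1051]
orientation: [3.141, -0.006, 0.059]
wrist_force: [5.2, 2.9, 2.5]
finger_gap: -0.001
```

Emit:
servo_tool(
  plan=[0, 0, 0.04, 0, 1, 0, 0, 0.08, 0, 1, 0, 0, 0.12, 0, 1, 0, 0, 0.16, 0, 1, 0, 0, 0.2, 0, 1, 0, 0, 0.24, 0, 1, 0, 0, 0.28, 0, 1, 0, 0, 0.3, 0, 1, 0, 0, 0.3, 0, 1, 0, 0, 0.3, 0, 1],
)

```text
time_s: 4.42
tcp_pos: [0.5453, -0.1019, 0.1023]
orientation: [3.141, -0.005, 0.059]
wrist_force: [2.0, 2.3, 7.3]
finger_gap: -0.005
```

Run:
```python
from h import *
s=st()
```

```text
4.42 tcp [ 0.54527882 -0.10194549  0.10227106] stand [-5.380e+01 -1.000e-01  1.023e+02] F_st [2.15 2.2  7.32] ori [ 3.141 -0.005  0.059] gap -0.005 q [ 0.07  0.86  0.11  1.71 -0.15  0.58 -1.24]
```

Emit:
servo_tool(
  plan=[0, 0, 0.04, 0, 1, 0, 0, 0.08, 0, 1, 0, 0, 0.12, 0, 1, 0, 0, 0.16, 0, 1, 0, 0, 0.2, 0, 1, 0, 0, 0.24, 0, 1, 0, 0, 0.28, 0, 1, 0, 0, 0.3, 0, 1, 0, 0, 0.3, 0, 1, 0, 0, 0.3, 0, 1],
)

```text
time_s: 5.25
tcp_pos: [0.545, -0.1019, 0.0992]
orientation: [3.141, -0.004, 0.059]
wrist_force: [-0.2, 1.8, 7.1]
finger_gap: 0.001
```

Emit:
servo_tool(
  plan=[0, 0, 0.03, 0, 1, 0, 0, 0.06, 0, 1, 0, 0, 0.09, 0, 1, 0, 0, 0.12, 0, 1, 0, 0, 0.15, 0, 1, 0, 0, 0.18, 0, 1, 0, 0, 0.2, 0, 1, 0, 0, 0.2, 0, 1, 0, 0, 0.2, 0, 1, 0, 0, 0.2, 0, 1],
)

```text
time_s: 6.08
tcp_pos: [0.5449, -0.102, 0.0972]
orientation: [3.141, -0.004, 0.059]
wrist_force: [0.5, 2.5, 8.1]
finger_gap: -0.004
```

Emit:
servo_tool(
  plan=[0, 0, 0.03, 0, 1, 0, 0, 0.06, 0, 1, 0, 0, 0.09, 0, 1, 0, 0, 0.12, 0, 1, 0, 0, 0.15, 0, 1, 0, 0, 0.15, 0, 1, 0, 0, 0.15, 0, 1, 0, 0, 0.15, 0, 1, 0, 0, 0.15, 0, 1, 0, 0, 0.15, 0, 1],
)

```text
time_s: 6.92
tcp_pos: [0.5448, -0.1019, 0.0956]
orientation: [3.141, -0.004, 0.059]
wrist_force: [-0.9, 1.8, 8.4]
finger_gap: -0.003
```

Emit:
servo_tool(
  plan=[0, 0, 0.03, 0, 1, 0, 0, 0.06, 0, 1, 0, 0, 0.09, 0, 1, 0, 0, 0.12, 0, 1, 0, 0, 0.15, 0, 1, 0, 0, 0.15, 0, 1, 0, 0, 0.15, 0, 1, 0, 0, 0.15, 0, 1, 0, 0, 0.15, 0, 1, 0, 0, 0.15, 0, 1],
)

```text
time_s: 7.75
tcp_pos: [0.5447, -0.1019, 0.0941]
orientation: [3.141, -0.004, 0.059]
wrist_force: [-0.9, 2.1, 8.0]
finger_gap: 0.003
```

Emit:
servo_tool(
  plan=[0, 0, 0.03, 0, 1, 0, 0, 0.06, 0, 1, 0, 0, 0.09, 0, 1, 0, 0, 0.12, 0, 1, 0, 0, 0.15, 0, 1, 0, 0, 0.15, 0, 1, 0, 0, 0.15, 0, 1, 0, 0, 0.15, 0, 1, 0, 0, 0.15, 0, 1, 0, 0, 0.15, 0, 1],
)

```text
time_s: 8.58
tcp_pos: [0.5447, -0.102, 0.0926]
orientation: [3.141, -0.004, 0.059]
wrist_force: [-0.7, 2.5, 7.2]
finger_gap: 0.001
```

Emit:
servo_tool(
  plan=[0, 0, 0.03, 0, 1, 0, 0, 0.06, 0, 1, 0, 0, 0.09, 0, 1, 0, 0, 0.12, 0, 1, 0, 0, 0.12, 0, 1, 0, 0, 0.12, 0, 1, 0, 0, 0.12, 0, 1, 0, 0, 0.12, 0, 1, 0, 0, 0.12, 0, 1, 0, 0, 0.12, 0, 1],
)

```text
time_s: 9.42
tcp_pos: [0.5447, -0.102, 0.0914]
orientation: [3.141, -0.003, 0.058]
wrist_force: [-0.9, 2.1, 7.7]
finger_gap: 0.001
```

Emit:
servo_tool(
  plan=[0, 0, 0.03, 0, 1, 0, 0, 0.06, 0, 1, 0, 0, 0.09, 0, 1, 0, 0, 0.12, 0, 1, 0, 0, 0.12, 0, 1, 0, 0, 0.12, 0, 1, 0, 0, 0.12, 0, 1, 0, 0, 0.12, 0, 1, 0, 0, 0.12, 0, 1, 0, 0, 0.12, 0, 1],
)

```text
time_s: 10.25
tcp_pos: [0.5447, -0.102, 0.0904]
orientation: [3.141, -0.004, 0.058]
wrist_force: [-2.7, 1.6, 12.0]
finger_gap: -0.002
```

Emit:
servo_tool(
  plan=[0, 0, 0.03, 0, 1, 0, 0, 0.06, 0, 1, 0, 0, 0.09, 0, 1, 0, 0, 0.12, 0, 1, 0, 0, 0.12, 0, 1, 0, 0, 0.12, 0, 1, 0, 0, 0.12, 0, 1, 0, 0, 0.12, 0, 1, 0, 0, 0.12, 0, 1, 0, 0, 0.12, 0, 1],
)

```text
time_s: 11.08
tcp_pos: [0.5448, -0.1021, 0.0897]
orientation: [3.141, -0.004, 0.058]
wrist_force: [-5.1, 3.6, 23.4]
finger_gap: -0.0
```

Emit:
servo_tool(
  plan=[0, 0, -0.1, 0, 1, 0, 0, -0.6, 0, 1, 0, 0, -2, 0, 1, 0, 0, -4, 0, 1, -1.5, 0, -6.5, 0, 0, -3.5, 0, -9, 0, 0, -5.5, 0, -11, 0, 0, -6.7, 0, -11.5, 0, 0, -6.7, 0, -11.5, 0, 0, -6.7, 0, -11.5, 0, 0],
)

```text
time_s: 11.92
tcp_pos: [0.4771, -0.106, 0.2032]
orientation: [3.141, -0.002, 0.058]
wrist_force: [-0.3, -0.6, 0.0]
finger_gap: 0.499
```

Run:
```python
from h import *
for n in ["scene","top"]:
    im=grab_frame(n); cv2.imwrite(f"pics/{n}3.png",cv2.cvtColor(im,cv2.COLOR_RGB2BGR))
s=st()
a=cv2.imread("pics/scene3.png")[150:225,195:270];b=cv2.imread("pics/top3.png")[160:250,240:330]
f=lambda a:cv2.resize(a,(400,400),interpolation=cv2.INTER_CUBIC)
cv2.imwrite("pics/z3.png",np.hstack([f(a),f(b)]))
for n in ["top","scene"]:
    im=cv2.cvtColor(cv2.imread(f"pics/{n}3.png"),cv2.COLOR_BGR2HSV)
    for nm,lo,hi in [("or",(5,120,90),(18,255,255)),("blue",(100,110,40),(130,255,255))]:
        k,_,t,ce=cv2.connectedComponentsWithStats(cv2.inRange(im,lo,hi))
        print(n,nm,[(t[i].tolist(),ce[i].round(1).tolist()) for i in range(1,k) if t[i][4]>8 and 150<ce[i][0]<330 and 120<ce[i][1]<280])
print([proj("scene",C(0,*q)).round(1) for q in [(-117,15,1),(-117,-15,1),(-82,15,-2)]])
```

```text
12.02 tcp [ 0.47714473 -0.10574656  0.2020138 ] stand [-122.1    0.   202. ] F_st [ 0.66 -0.1  -0.42] ori [-3.142e+00 -1.000e-03  5.900e-02] gap 0.501 q [ 0.08  0.63  0.14  1.84 -0.13  0.68 -1.23]
top or [([203, 135, 16, 15, 186], [210.1, 142.2])]
top blue [([277, 182, 9, 17, 65], [280.6, 188.0])]
scene or [([280, 249, 19, 16, 241], [289.5, 256.9])]
scene blue [([222, 187, 16, 23, 153], [228.1, 197.8])]
[array([238.9, 186.2]), array([231.1, 184.9]), array([236.3, 193.2])]
```

View pics/z3.png

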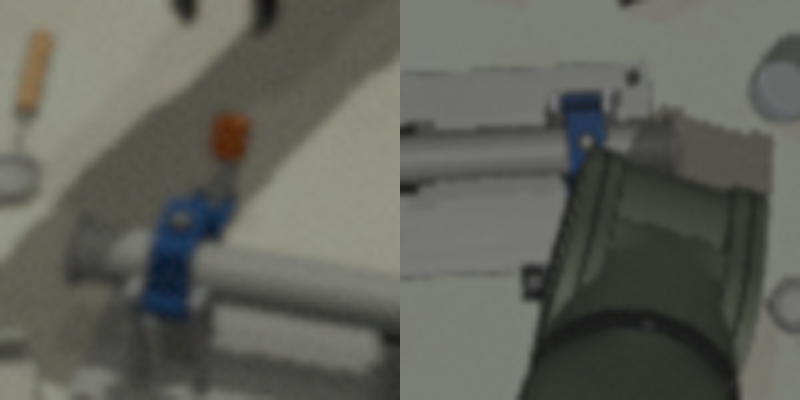

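Emit:
servo_tool(
  plan=[0, 0, 3, 0, 0, 0, 0, 6, 0, 0, 0, 0, 9, 0, 0, 0, 0, 11, 0, 0, 0, 0, 12, 0, 0, 0, 0, 12, 0, 0, 0, 0, 12, 0, 1, 0, 0, 12, 0, 1, 0, 0, 12, 0, 1, 0, 0, 12, 0, 1],
  squeeze=50,
)

```text
time_s: 12.85
tcp_pos: [0.4768, -0.1058, 0.0824]
orientation: [3.141, -0.001, 0.059]
wrist_force: [0.9, -1.2, -4.7]
finger_gap: 0.272
```

Run:
```python
from h import *
for n in ["scene"]:
    im=grab_frame(n); cv2.imwrite(f"pics/{n}4.png",cv2.cvtColor(im,cv2.COLOR_RGB2BGR))
s=st()
a=cv2.imread("pics/scene4.png")[140:215,200:275]
cv2.imwrite("pics/z4.png",cv2.resize(a,(500,500),interpolation=cv2.INTER_CUBIC))
```

```text
12.9 tcp [ 0.47680121 -0.10577628  0.08237924] stand [-122.4   -0.    82.4] F_st [ 1.68 -0.92 -4.66] ori [ 3.141e+00 -1.000e-03  5.900e-02] gap 0.278 q [ 0.11  0.84  0.08  1.95 -0.16  0.36 -1.2 ]
```

View pics/z4.png

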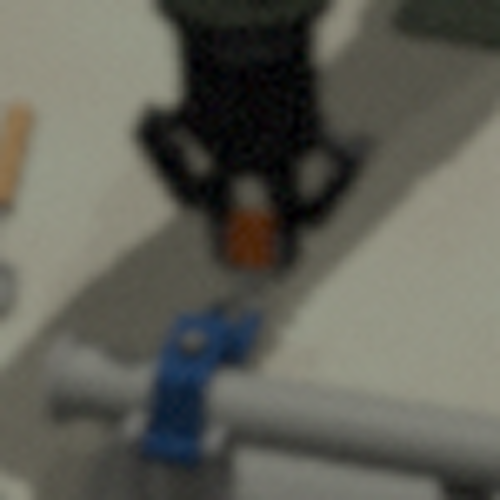

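Emit:
servo_tool(
  plan=[-0.2, 0, -0.3, 0, 1, -0.4, 0, -0.6, 0, 1, -0.6, 0, -0.9, 0, 1, -0.8, 0, -1.2, 0, 1, -1.0, 0, -1.4, 0, 1, -1.07, 0, -1.51, 0, 1, -1.07, 0, -1.51, 0, 1, -1.07, 0, -1.51, 0, 1, -1.07, 0, -1.51, 0, 1, -1.07, 0, -1.51, 0, 1],
)

```text
time_s: 13.73
tcp_pos: [0.4666, -0.1064, 0.0975]
orientation: [3.141, -0.002, 0.059]
wrist_force: [8.0, -0.1, -7.9]
finger_gap: 0.27
```

Run:
```python
from h import *
for n in ["scene"]:
    im=grab_frame(n); cv2.imwrite(f"pics/{n}5.png",cv2.cvtColor(im,cv2.COLOR_RGB2BGR))
s=st()
a=cv2.imread("pics/scene5.png")[140:215,200:275]
cv2.imwrite("pics/z5.png",cv2.resize(a,(500,500),interpolation=cv2.INTER_CUBIC))
```

```text
13.78 tcp [ 0.46654598 -0.106373    0.09749889] stand [-132.7   -0.    97.5] F_st [ 7.72 -0.32 -7.73] ori [ 3.141e+00 -2.000e-03  5.900e-02] gap 0.274 q [ 0.11  0.8   0.08  1.98 -0.16  0.37 -1.2 ]
```

View pics/z5.png

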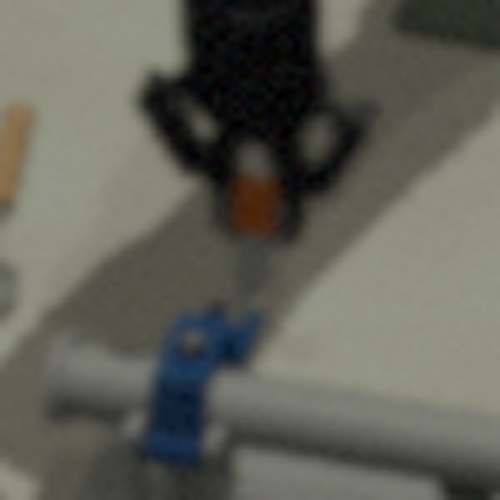

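Emit:
servo_tool(
  plan=[0.64, 0, -0.42, 0, 1, 1.29, 0, -0.8, 0, 1, 1.84, 0, -1.09, 0, 1, 2.41, 0, -1.34, 0, 1, 2.99, 0, -1.57, 0, 1, 3.58, 0, -1.77, 0, 1, 4.18, 0, -1.94, 0, 1, 4.79, 0, -2.08, 0, 1, 4.79, 0, -2.08, 0, 1, 4.79, 0, -2.08, 0, 1],
  squeeze=45,
)

```text
time_s: 14.62
tcp_pos: [0.5141, -0.1035, 0.1178]
orientation: [3.141, -0.001, 0.059]
wrist_force: [1.9, -1.5, -10.6]
finger_gap: 0.273
```

Run:
```python
from h import *
for n in ["scene"]:
    im=grab_frame(n); cv2.imwrite(f"pics/{n}6.png",cv2.cvtColor(im,cv2.COLOR_RGB2BGR))
s=st()
a=cv2.imread("pics/scene6.png")[140:215,200:275]
cv2.imwrite("pics/z6.png",cv2.resize(a,(500,500),interpolation=cv2.INTER_CUBIC))
```

```text
14.67 tcp [ 0.51400321 -0.10351312  0.11784779] stand [-8.510e+01  1.000e-01  1.178e+02] F_st [  1.28  -2.88 -10.03] ori [ 3.141e+00 -1.000e-03  5.900e-02] gap 0.277 q [ 0.08  0.81  0.11  1.8  -0.15  0.54 -1.23]
```

View pics/z6.png

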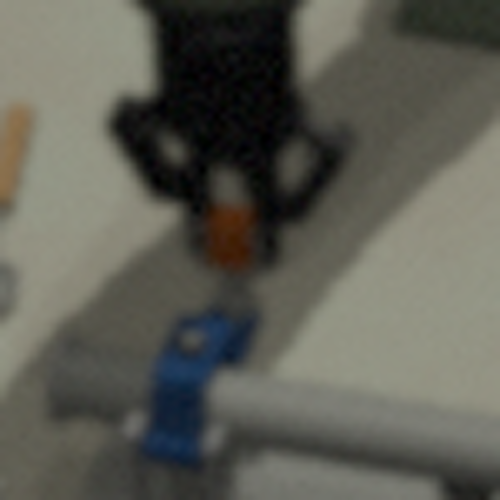

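Emit:
servo_tool(
  plan=[0.31, 0, -0.06, 0, 1, 0.62, 0, -0.11, 0, 1, 0.92, 0, -0.15, 0, 1, 1.23, 0, -0.19, 0, 1, 1.55, 0, -0.21, 0, 1, 1.86, 0, -0.23, 0, 1, 2.17, 0, -0.24, 0, 1, 2.4, 0, -0.25, 0, 1, 2.48, 0, -0.25, 0, 1, 2.48, 0, -0.25, 0, 1],
)

```text
time_s: 15.5
tcp_pos: [0.5337, -0.1024, 0.119]
orientation: [-3.14, 0.011, 0.058]
wrist_force: [-29.0, -4.1, -10.8]
finger_gap: 0.269
```

Run:
```python
from h import *
for n in ["scene"]:
    im=grab_frame(n); cv2.imwrite(f"pics/{n}7.png",cv2.cvtColor(im,cv2.COLOR_RGB2BGR))
s=st()
a=cv2.imread("pics/scene7.png")[140:215,200:275]
cv2.imwrite("pics/z7.png",cv2.resize(a,(500,500),interpolation=cv2.INTER_CUBIC))
```

```text
15.55 tcp [ 0.5337029  -0.10240269  0.11902725] stand [-6.54e+01  1.00e-01  1.19e+02] F_st [-29.68  -1.97 -10.49] ori [-3.14   0.011  0.058] gap 0.273 q [ 0.07  0.83  0.12  1.72 -0.15  0.61 -1.24]
```

View pics/z7.png

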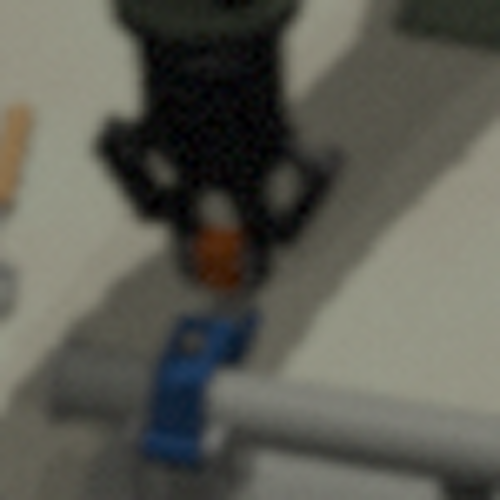

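Run:
```python
from h import *
for n in (0,4,5,6,7):
    im=cv2.cvtColor(cv2.imread(f"pics/scene{n}.png"),cv2.COLOR_BGR2HSV)
    k,_,t,ce=cv2.connectedComponentsWithStats(cv2.inRange(im,(3,120,50),(18,255,255)))
    print(n,[(t[i].tolist(),ce[i].round(1).tolist()) for i in range(1,k) if t[i][4]>8 and 220<ce[i][0]<250 and 160<ce[i][1]<200])
for a,r in [(.62,105),(.62,123.5),(.2,123.5),(.06,123.5),(.03,123.5),(0,123.5),(0,113)]: print(a,r,proj("scene",B(a,r)).round(1))
```

```text
0 [([235, 172, 6, 8, 40], [237.5, 175.4])]
4 [([234, 172, 7, 8, 53], [237.2, 175.5])]
5 [([234, 167, 8, 8, 55], [237.7, 170.5])]
6 [([231, 171, 7, 10, 62], [234.1, 175.1])]
7 [([229, 174, 7, 10, 56], [232.3, 177.9])]
0.62 105 [238.  176.1]
0.62 123.5 [238.7 171.2]
0.2 123.5 [234.9 175.2]
0.06 123.5 [233.5 177.7]
0.03 123.5 [233.2 178.4]
0 123.5 [233. 179.]
0 113 [233.1 181.2]
```

Emit:
servo_tool(
  plan=[-0.15, 0, 0, 0, 1, -0.3, 0, 0, 0, 1, -0.3, 0, 0.1, 0, 1, -0.3, 0, 0.25, 0, 1, -0.3, 0, 0.4, 0, 1, -0.3, 0, 0.5, 0, 1, -0.3, 0, 0.6, 0, 1, -0.3, 0, 0.6, 0, 1, -0.3, 0, 0.6, 0, 1, -0.3, 0, 0.6, 0, 1],
)

```text
time_s: 16.38
tcp_pos: [0.5333, -0.1024, 0.1138]
orientation: [-3.141, 0.005, 0.058]
wrist_force: [-15.9, -2.7, -8.6]
finger_gap: 0.274
```

Run:
```python
from h import *
s=st()
```

```text
16.38 tcp [ 0.5332551  -0.10236752  0.11379206] stand [-65.8   0.2 113.8] F_st [-16.    -1.78  -8.58] ori [-3.141  0.005  0.058] gap 0.274 q [ 0.07  0.83  0.11  1.73 -0.15  0.59 -1.24]
```

Emit:
servo_tool(
  plan=[0, 0, 0.1, 0, 1, 0, 0, 0.2, 0, 1, 0, 0, 0.3, 0, 1, 0, 0, 0.35, 0, 1, 0, 0, 0.35, 0, 1, 0, 0, 0.35, 0, 1, 0, 0, 0.35, 0, 1, 0, 0, 0.35, 0, 1, 0, 0, 0.35, 0, 1, 0, 0, 0.35, 0, 1],
)

```text
time_s: 17.22
tcp_pos: [0.5333, -0.1024, 0.1104]
orientation: [-3.141, 0.005, 0.058]
wrist_force: [-15.7, -2.6, -7.2]
finger_gap: 0.273
```

Emit:
servo_tool(
  plan=[0, 0, 0.03, 0, 1, 0, 0, 0.06, 0, 1, 0, 0, 0.1, 0, 1, 0, 0, 0.1, 0, 1, 0, 0, 0.1, 0, 1, 0, 0, 0.1, 0, 1, 0, 0, 0.1, 0, 1, 0, 0, 0.1, 0, 1, 0, 0, 0.1, 0, 1, 0, 0, 0.1, 0, 1],
)

```text
time_s: 18.05
tcp_pos: [0.5333, -0.1025, 0.11]
orientation: [-3.141, 0.004, 0.058]
wrist_force: [-19.5, -2.4, 6.1]
finger_gap: 0.273
```

Emit:
servo_tool(
  plan=[-0.1, 0, -0.03, 0, 1, -0.2, 0, -0.03, 0, 1, -0.3, 0, -0.03, 0, 1, -0.4, 0, -0.03, 0, 1, -0.5, 0, -0.03, 0, 1, -0.6, 0, -0.03, 0, 1, -0.7, 0, -0.03, 0, 1, -0.8, 0, -0.03, 0, 1, -0.8, 0, -0.03, 0, 1, -0.8, 0, -0.03, 0, 1],
)

```text
time_s: 18.88
tcp_pos: [0.5287, -0.1027, 0.1105]
orientation: [3.141, -0.003, 0.059]
wrist_force: [5.1, -1.9, -6.7]
finger_gap: 0.279
```

Run:
```python
from h import *
s=st()
```

```text
18.88 tcp [ 0.52867718 -0.10269391  0.11053863] stand [-7.040e+01  1.000e-01  1.105e+02] F_st [ 5.02 -2.19 -6.67] ori [ 3.141e+00 -3.000e-03  5.900e-02] gap 0.279 q [ 0.07  0.83  0.11  1.76 -0.15  0.56 -1.23]
```

Emit:
servo_tool(
  plan=[-0.1, 0, 0.03, 0, 1, -0.2, 0, 0.03, 0, 1, -0.3, 0, 0.03, 0, 1, -0.3, 0, 0.03, 0, 1, -0.3, 0, 0.03, 0, 1, -0.3, 0, 0.03, 0, 1, -0.3, 0, 0.03, 0, 1, -0.3, 0, 0.03, 0, 1, -0.3, 0, 0.03, 0, 1, -0.3, 0, 0.03, 0, 1],
)

```text
time_s: 19.72
tcp_pos: [0.5259, -0.1029, 0.1104]
orientation: [3.141, -0.004, 0.059]
wrist_force: [5.7, -0.8, -4.7]
finger_gap: 0.273
```

Run:
```python
from h import *
for n in ["scene"]:
    im=grab_frame(n); cv2.imwrite(f"pics/{n}8.png",cv2.cvtColor(im,cv2.COLOR_RGB2BGR))
s=st()
a=cv2.imread("pics/scene8.png")[140:215,200:275]
cv2.imwrite("pics/z8.png",cv2.resize(a,(500,500),interpolation=cv2.INTER_CUBIC))
```

```text
19.77 tcp [ 0.52587994 -0.10288742  0.11035105] stand [-7.320e+01  1.000e-01  1.104e+02] F_st [ 5.68 -1.56 -4.4 ] ori [ 3.141 -0.004  0.059] gap 0.276 q [ 0.08  0.83  0.11  1.77 -0.15  0.55 -1.23]
```

View pics/z8.png

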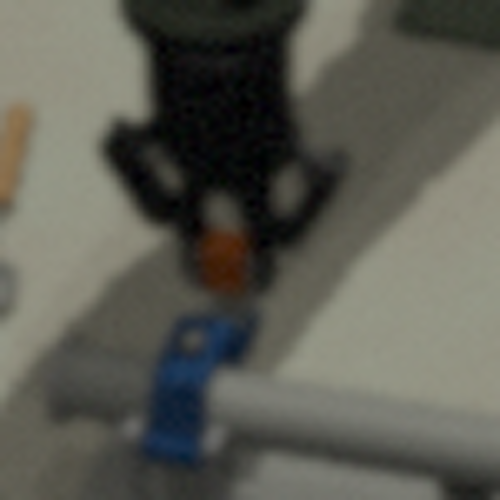

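Emit:
servo_tool(
  plan=[-0.1, 0, 0, 0, 1, -0.2, 0, 0, 0, 1, -0.3, 0, 0, 0, 1, -0.3, 0, 0, 0, 1, -0.3, 0, 0, 0, 1, -0.3, 0, 0, 0, 1, -0.3, 0, 0, 0, 1, -0.3, 0, 0, 0, 1, -0.3, 0, 0, 0, 1, -0.3, 0, 0, 0, 1],
)

```text
time_s: 20.6
tcp_pos: [0.5232, -0.103, 0.1104]
orientation: [3.141, -0.004, 0.059]
wrist_force: [7.4, -0.2, -4.3]
finger_gap: 0.275
```

Run:
```python
from h import *
s=st()
```

```text
20.6 tcp [ 0.52322476 -0.10303531  0.11044142] stand [-7.590e+01  1.000e-01  1.104e+02] F_st [ 7.42 -0.61 -4.28] ori [ 3.141 -0.004  0.059] gap 0.275 q [ 0.08  0.83  0.11  1.78 -0.15  0.54 -1.23]
```

Run:
```python
from h import *
for i in (0,): 
  im=grab_frame("scene"); cv2.imwrite("pics/scene9.png",cv2.cvtColor(im,cv2.COLOR_RGB2BGR))
  im=grab_frame("top"); cv2.imwrite("pics/top9.png",cv2.cvtColor(im,cv2.COLOR_RGB2BGR))
for n in (4,6,7,8,9):
    im=cv2.cvtColor(cv2.imread(f"pics/scene{n}.png"),cv2.COLOR_BGR2HSV)
    k,_,t,ce=cv2.connectedComponentsWithStats(cv2.inRange(im,(3,120,50),(18,255,255)))
    print(n,[(t[i].tolist(),ce[i].round(2).tolist()) for i in range(1,k) if t[i][4]>8 and 220<ce[i][0]<250 and 160<ce[i][1]<200])
for a,r in [(0,123.5),(0,113),(.04,113),(.1,113),(.15,113)]: print(a,r,proj("scene",B(a,r)).round(2))
a=cv2.imread("pics/scene9.png")[160:210,205:255];b=cv2.imread("pics/scene7.png")[160:210,205:255]
f=lambda a:cv2.convertScaleAbs(cv2.resize(a,(400,400),interpolation=cv2.INTER_CUBIC),alpha=1.8)
cv2.imwrite("pics/z9.png",np.hstack([f(b),f(a)]))
```

```text
4 [([234, 172, 7, 8, 53], [237.17, 175.55])]
6 [([231, 171, 7, 10, 62], [234.11, 175.08])]
7 [([229, 174, 7, 10, 56], [232.32, 177.91])]
8 [([230, 174, 7, 10, 59], [233.2, 178.76])]
9 [([230, 174, 7, 10, 59], [233.24, 178.42])]
0 123.5 [232.95 179.04]
0 113 [233.09 181.24]
0.04 113 [233.44 180.44]
0.1 113 [233.98 179.31]
0.15 113 [234.42 178.45]
```

View pics/z9.png

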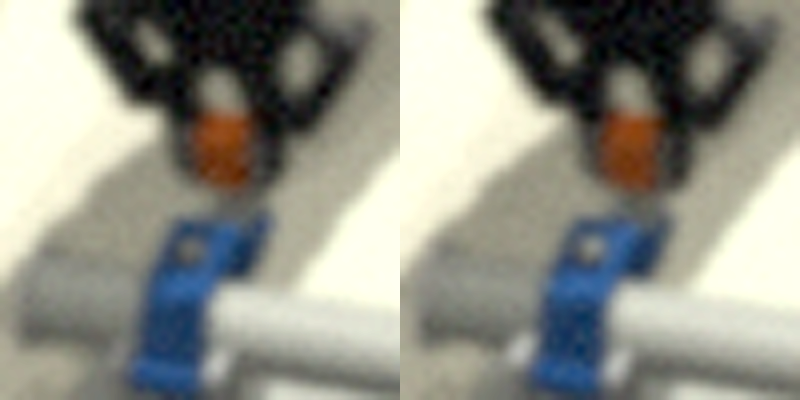

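Emit:
servo_tool(
  plan=[-0.1, 0, 0, 0, 1, -0.2, 0, 0, 0, 1, -0.3, 0, 0, 0, 1, -0.3, 0, 0, 0, 1, -0.3, 0, 0, 0, 1, -0.3, 0, 0, 0, 1, -0.3, 0, 0, 0, 1, -0.3, 0, 0, 0, 1, -0.3, 0, 0, 0, 1, -0.3, 0, 0, 0, 1],
)

```text
time_s: 21.53
tcp_pos: [0.5212, -0.1032, 0.1106]
orientation: [3.141, -0.006, 0.059]
wrist_force: [13.2, -0.9, -5.9]
finger_gap: 0.278
```

Run:
```python
from h import *
s=st()
```

```text
21.53 tcp [ 0.52115724 -0.1031928   0.11060171] stand [-78.    0.  110.6] F_st [13.17 -1.61 -5.9 ] ori [ 3.141 -0.006  0.059] gap 0.278 q [ 0.08  0.82  0.11  1.79 -0.16  0.53 -1.23]
```

Emit:
servo_tool(
  plan=[0.2, 0, 0, 0, 1, 0.4, 0, 0, 0, 1, 0.6, 0, 0, 0, 1, 0.8, 0, 0, 0, 1, 1, 0, 0, 0, 1, 1.2, 0, 0, 0, 1, 1.4, 0, 0.02, 0, 1, 1.5, 0, 0.02, 0, 1, 1.5, 0, 0.02, 0, 1, 1.5, 0, 0.02, 0, 1],
)

```text
time_s: 22.37
tcp_pos: [0.532, -0.1026, 0.1097]
orientation: [-3.141, 0.003, 0.058]
wrist_force: [-9.1, -1.8, 6.4]
finger_gap: 0.273
```

Run:
```python
from h import *
s=st()
```

```text
22.37 tcp [ 0.5319774  -0.10256427  0.10971922] stand [-6.710e+01  1.000e-01  1.097e+02] F_st [-9.17 -1.31  6.36] ori [-3.141e+00  3.000e-03  5.800e-02] gap 0.273 q [ 0.07  0.84  0.11  1.74 -0.15  0.57 -1.23]
```

Emit:
servo_tool(
  plan=[-0.1, 0, -0.02, 0, 1, -0.1, 0, -0.02, 0, 0.3, -0.1, 0, -0.02, 0, 0, -0.1, 0, -0.02, 0, 0, -0.1, 0, -0.02, 0, 0, -0.1, 0, -2, 0, 0, -0.1, 0, -5, 0, 0, -0.1, 0, -8.5, 0, 0, -0.1, 0, -12, 0, 0, -0.1, 0, -12, 0, 0],
)

```text
time_s: 23.2
tcp_pos: [0.5341, -0.1029, 0.2353]
orientation: [3.14, -0.008, 0.059]
wrist_force: [0.9, -0.2, 1.4]
finger_gap: 0.5
```

Emit:
servo_tool(
  plan=[0, -3.5, -1, 0, 0, 0, -7, -1, 0, 0, 0, -10.5, -1, 0, 0, 0, -14, -1, 0, 0, 0, -17.5, -1, 0, 0, 0, -21, -1, 0, 0, 0, -24.5, -1, 0, 0, 0, -28, -1, 0, 0, 0, -28, -1, 0, 0, 0, -28, -1, 0, 0],
)

```text
time_s: 24.03
tcp_pos: [0.5154, 0.1789, 0.2394]
orientation: [-3.141, 0.0, 0.062]
wrist_force: [-0.6, -2.1, 0.2]
finger_gap: 0.5
```

Run:
```python
from h import *
s=st()
for n in ["scene","top"]:
    im=grab_frame(n); cv2.imwrite(f"pics/{n}10.png",cv2.cvtColor(im,cv2.COLOR_RGB2BGR))
    im=cv2.cvtColor(cv2.imread(f"pics/{n}10.png"),cv2.COLOR_BGR2HSV)
    for nm,lo,hi in [("or",(3,120,60),(18,255,255)),("blue",(100,110,40),(130,255,255))]:
        k,_,t,ce=cv2.connectedComponentsWithStats(cv2.inRange(im,lo,hi))
        print(n,nm,[(t[i].tolist(),ce[i].round(1).tolist()) for i in range(1,k) if t[i][4]>8 and 200<ce[i][0]<330 and 120<ce[i][1]<280])
a=cv2.imread("pics/scene10.png")[160:210,205:255];b=cv2.imread("pics/top10.png")[170:230,255:315]
f=lambda a:cv2.convertScaleAbs(cv2.resize(a,(400,400),interpolation=cv2.INTER_CUBIC),alpha=1.6)
cv2.imwrite("pics/z10.png",np.hstack([f(a),f(b)]))
for a,r in [(0,105),(0,113),(.05,113),(.1,113)]: print(a,r,proj("scene",B(a,r)).round(1),proj("top",B(a,r)).round(1), proj("top",B(a,r+15)).round(1))
```

```text
24.03 tcp [0.51540619 0.17890222 0.2393505 ] stand [-67.6 282.  239.4] F_st [-0.7  -2.07  0.23] ori [-3.141  0.     0.062] gap 0.5 q [-0.5   0.66  0.21  1.59 -0.16  0.91 -1.75]
scene or [([231, 176, 6, 9, 44], [233.2, 179.9]), ([279, 249, 21, 22, 305], [289.8, 258.9])]
scene blue [([222, 188, 14, 22, 135], [227.5, 198.7])]
top or [([203, 135, 16, 18, 214], [210.2, 143.1]), ([280, 206, 7, 6, 37], [282.8, 208.5])]
top blue [([278, 184, 8, 17, 90], [281.4, 192.0]), ([278, 202, 7, 4, 21], [280.8, 203.2])]
0 105 [233.2 182.9] [282.4 207.3] [282.7 206.9]
0 113 [233.1 181.2] [282.6 207.1] [282.9 206.7]
0.05 113 [233.5 180.2] [282.7 208.7] [283.  208.5]
0.1 113 [234.  179.3] [282.8 210.2] [283.1 210.3]
```

View pics/z10.png

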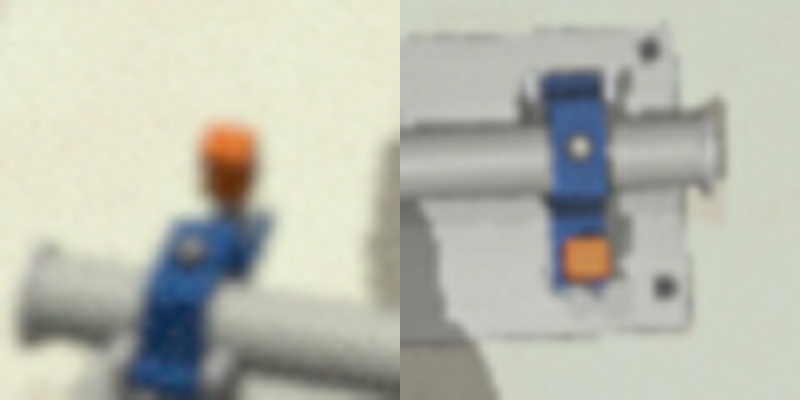

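Run:
```python
from h import *
print("ear end",proj("top",C(0,-117,15,-2)),proj("top",C(0,-117,-15,-2)),"arch",proj("top",C(0,-63,0,38)),proj("top",C(0,-13,0,38)),"pad screw",proj("top",C(0,-38,0,42)), "scene ear",proj("scene",C(0,-117,15,-2)), "post", proj("top",S(38,0,106)))
for n,b in (("top",(170,230,255,315)),):
    a=cv2.imread("pics/top10.png")[195:220,270:295]; print(a[:,:,0][:, 8:18:1]); print(a[:,:,2][:,8:18])
a=cv2.imread("pics/top10.png"); cv2.imwrite("pics/t10f.png",cv2.convertScaleAbs(a,alpha=1.5))
```

```text
ear end [277.91264711 213.41227867] [286.03461475 212.97843763] arch [281.93251302 197.44645024] [281.0592501  183.72304548] pad screw [281.58424476 190.42542706] scene ear [238.95749446 186.80325581] post [280.32118952 181.19888249]
[[ 94  92  90  87  88  89  91  84  74  95]
 [ 97  94  93  90  89  90  90  85  71  88]
 [ 99  96  93  93  91  92  93  86  67  77]
 [ 92  92  90  89  89  90  92  86  63  67]
 [ 69  72  70  69  72  72  73  68  63  74]
 [ 52  53  53  54  55  55  54  56  65  79]
 [ 51  50  51  52  52  53  54  57  67  79]
 [ 65  64  65  64  66  69  69  67  69  72]
 [ 87  84  85  84  82  81  81  76  72  69]
 [ 92  91  88  83  71  68  69  67  70  69]
 [ 93  90  75  61  50  47  51  55  63  70]
 [ 92  76  57  48  44  45  47  49  58  69]
 [ 88  59  45  45  47  48  47  48  53  69]
 [ 87  57  45  47  49  48  48  46  50  71]
 [ 90  63  46  48  49  49  49  46  51  78]
 [ 88  62  44  46  48  48  48  45  51  73]
 [ 87  65  45  40  41  44  49  53  63  77]
 [ 86  82  69  63  59  59  72  81  93 100]
 [ 94  97  98  98  90  81  83  95 107 110]
 [106 104 105 109 108 102  95 101 110 112]
 [118 
[... 585 characters left out ...]
51  69  71]
 [ 49  39  40  39  36  37  41  50  68  71]
 [ 51  48  65  68  68  68  71  73  71  72]
 [ 57  66 106 114 113 114 114 108  85  73]
 [ 58  74 118 125 125 126 125 119  91  75]
 [ 59  77 118 127 126 125 126 119  95  79]
 [ 62  80 119 126 125 125 126 121  99  87]
 [ 61  74 113 123 123 122 123 117  98  83]
 [ 58  60  90 103 103 102  99  94  84  82]
 [ 61  55  71  81  80  73  69  74  91 102]
 [ 81  78  89 100  94  81  73  87 106 112]
 [106 101 103 111 111 103  90  99 112 114]
 [120 118 113 115 115 113 109 109 114 113]
 [124 122 117 115 114 115 115 115 113 113]
 [123 123 120 117 116 119 120 118 115 114]
 [124 124 123 121 120 121 122 120 118 118]
 [121 119 119 120 119 117 118 120 119 116]]
```

View pics/t10f.png

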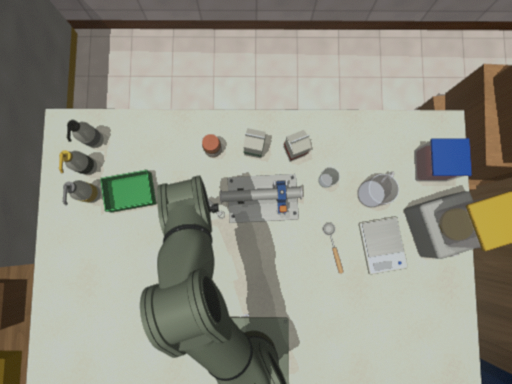

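Emit:
servo_tool(
  plan=[-0.5, 3.5, 0, 0, 1, -1, 7, 0, 0, 1, -1.5, 10.5, 0, 0, 1, -2, 14, 0, 0, 1, -2.5, 17.5, 0, 0, 1, -3, 21, 0, 0, 1, -3.6, 24.5, 0, 0, 1, -4.2, 28, 0, 0, 1, -4.2, 28.2, 0, 0, 1, -4.2, 28.2, 0, 0, 1],
)

```text
time_s: 24.97
tcp_pos: [0.4898, -0.1099, 0.2398]
orientation: [3.141, -0.0, 0.053]
wrist_force: [-0.2, 0.3, -0.9]
finger_gap: 0.001
```

Emit:
servo_tool(
  plan=[0, 0, 3, 0, 1, 0, 0, 6, 0, 1, 0, 0, 9, 0, 1, 0, 0, 11, 0, 1, 0, 0, 11.4, 0, 1, 0, 0, 11.4, 0, 1, 0.6, 0, 11.4, 0, 1, 1.2, 0, 11.4, 0, 1, 1.6, 0, 11.4, 0, 1, 1.6, 0, 11.4, 0, 1],
)

```text
time_s: 25.8
tcp_pos: [0.5078, -0.1058, 0.1264]
orientation: [3.141, -0.002, 0.059]
wrist_force: [-0.5, 0.7, -0.6]
finger_gap: 0.001
```

Run:
```python
from h import *
s=st()
```

```text
25.8 tcp [ 0.50776632 -0.10575613  0.12637027] stand [-91.5  -1.7 126.4] F_st [-0.42  0.72 -0.57] ori [ 3.141e+00 -2.000e-03  5.900e-02] gap 0.001 q [ 0.08  0.79  0.11  1.82 -0.16  0.55 -1.22]
```

Emit:
servo_tool(
  plan=[0.1, 0, 0, 0, 1, 0.2, 0, 0, 0, 1, 0.3, 0, 0, 0, 1, 0.4, 0, 0, 0, 1, 0.5, 0, 0, 0, 1, 0.6, 0, 0, 0, 1, 0.7, 0, 0, 0, 1, 0.8, 0, 0, 0, 1, 0.8, 0, 0, 0, 1, 0.8, 0, 0, 0, 1],
)

```text
time_s: 26.63
tcp_pos: [0.5131, -0.1056, 0.1255]
orientation: [-3.141, 0.003, 0.058]
wrist_force: [-9.0, -1.6, 6.7]
finger_gap: -0.001
```

Emit:
servo_tool(
  plan=[0.05, 0, 0, 0, 1, 0.1, 0, 0, 0, 1, 0.15, 0, 0, 0, 1, 0.15, 0, 0, 0, 1, 0.15, 0, 0, 0, 1, 0.15, 0, 0, 0, 1, 0.15, 0, 0, 0, 1, 0.15, 0, 0, 0, 1, 0.15, 0, 0, 0, 1, 0.15, 0, 0, 0, 1],
)

```text
time_s: 27.47
tcp_pos: [0.5133, -0.1056, 0.1254]
orientation: [-3.141, 0.006, 0.058]
wrist_force: [-17.3, -0.4, 10.7]
finger_gap: -0.001
```

Emit:
servo_tool(
  plan=[-0.6, 0, 0, 0, 1, -1.5, 0, 0, 0, 1, -2, 0, -1, 0, 1, -2, 0, -4, 0, 0.5, -1, -0.1, -6.4, 0, 0, 0.5, -0.17, -6.4, 0, 0, 1.55, -0.17, -6.4, 0, 0, 1.55, -0.17, -6.4, 0, 0, 1.55, -0.17, -6.4, 0, 0, 1.55, -0.17, -6.4, 0, 0],
)

```text
time_s: 28.3
tcp_pos: [0.5307, -0.1029, 0.1898]
orientation: [-3.142, 0.0, 0.058]
wrist_force: [-0.3, 0.2, 0.1]
finger_gap: 0.502
```

Run:
```python
from h import *
for n in ["scene"]:
    im=grab_frame(n); cv2.imwrite(f"pics/{n}11.png",cv2.cvtColor(im,cv2.COLOR_RGB2BGR))
s=st()
a=cv2.imread("pics/scene11.png")[140:215,200:275]
cv2.imwrite("pics/z11.png",cv2.convertScaleAbs(cv2.resize(a,(500,500),interpolation=cv2.INTER_CUBIC),alpha=1.8))
im=cv2.cvtColor(cv2.imread(f"pics/scene11.png"),cv2.COLOR_BGR2HSV)
k,_,t,ce=cv2.connectedComponentsWithStats(cv2.inRange(im,(3,120,50),(18,255,255)))
print([(t[i].tolist(),ce[i].round(2).tolist()) for i in range(1,k) if t[i][4]>8 and 220<ce[i][0]<250 and 160<ce[i][1]<200])
```

```text
28.35 tcp [ 0.53070292 -0.10295596  0.18975598] stand [-68.4  -0.3 189.8] F_st [-0.18  0.59  0.27] ori [-3.141  0.     0.058] gap 0.497 q [ 0.05  0.72  0.15  1.67 -0.14  0.77 -1.25]
[([230, 176, 7, 10, 57], [233.18, 179.93])]
```

View pics/z11.png

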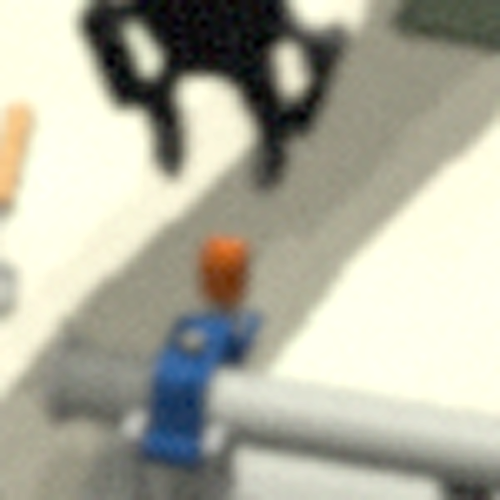

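Emit:
servo_tool(
  plan=[0.2, 0, 2.5, 0, 0, 0.2, 0, 5, 0, 0, 0.2, 0, 7, 0, 0, 0.2, 0, 7.9, 0, 0, 0.2, 0, 7.9, 0, 0, 0.2, 0, 7.9, 0, 0, 0.2, 0, 7.9, 0, 1, 0.2, 0, 7.9, 0, 1, 0.2, 0, 7.9, 0, 1, 0.2, 0, 7.9, 0, 1],
)

```text
time_s: 29.18
tcp_pos: [0.5337, -0.1026, 0.1118]
orientation: [3.142, -0.002, 0.059]
wrist_force: [-1.2, 1.0, 8.1]
finger_gap: 0.278
```

Emit:
servo_tool(
  plan=[-0.2, 0, 0, 0, 1, -0.4, 0, 0, 0, 1, -0.6, 0, 0, 0, 1, -0.8, 0, 0, 0, 1, -1.0, 0, 0, 0, 1, -1.1, 0, 0, 0, 1, -1.2, 0, 0, 0, 1, -1.2, 0, 0, 0, 1, -1.2, 0, 0, 0, 1, -1.2, 0, 0, 0, 1],
)

```text
time_s: 30.02
tcp_pos: [0.5236, -0.1032, 0.1119]
orientation: [3.141, -0.006, 0.059]
wrist_force: [10.0, 1.8, 0.9]
finger_gap: 0.274
```

Emit:
servo_tool(
  plan=[-0.1, 0, 0, 0, 1, -0.2, 0, 0, 0, 1, -0.25, 0, 0, 0, 1, -0.25, 0, 0, 0, 1, -0.25, 0, 0, 0, 1, -0.25, 0, 0, 0, 1, -0.25, 0, 0, 0, 1, -0.25, 0, 0, 0, 1, -0.25, 0, 0, 0, 1, -0.25, 0, 0, 0, 1],
)

```text
time_s: 30.85
tcp_pos: [0.5217, -0.1033, 0.112]
orientation: [3.141, -0.007, 0.059]
wrist_force: [13.5, 1.6, -1.6]
finger_gap: 0.276
```

Emit:
servo_tool(
  plan=[-0.1, 0, 0, 0, 1, -0.2, 0, 0, 0, 1, -0.25, 0, 0, 0, 1, -0.25, 0, 0, 0, 1, -0.25, 0, 0, 0, 1, -0.25, 0, 0, 0, 1, -0.25, 0, 0, 0, 1, -0.25, 0, 0, 0, 1, -0.25, 0, 0, 0, 1, -0.25, 0, 0, 0, 1],
)

```text
time_s: 31.68
tcp_pos: [0.52, -0.1034, 0.1121]
orientation: [3.141, -0.009, 0.06]
wrist_force: [18.5, 2.2, -3.4]
finger_gap: 0.28
```

Run:
```python
from h import *
for n in ["scene"]:
    im=grab_frame(n); cv2.imwrite(f"pics/{n}12.png",cv2.cvtColor(im,cv2.COLOR_RGB2BGR))
s=st()
im=cv2.cvtColor(cv2.imread(f"pics/scene12.png"),cv2.COLOR_BGR2HSV)
k,_,t,ce=cv2.connectedComponentsWithStats(cv2.inRange(im,(3,120,50),(18,255,255)))
print([(t[i].tolist(),ce[i].round(2).tolist()) for i in range(1,k) if t[i][4]>8 and 220<ce[i][0]<250 and 160<ce[i][1]<200])
```

```text
31.73 tcp [ 0.51995918 -0.10339626  0.11210387] stand [-7.920e+01 -1.000e-01  1.121e+02] F_st [18.41  2.56 -2.62] ori [ 3.141 -0.009  0.06 ] gap 0.278 q [ 0.08  0.82  0.11  1.79 -0.16  0.53 -1.22]
[([230, 173, 7, 10, 55], [233.42, 177.71])]
```

Emit:
servo_tool(
  plan=[-0.1, 0, 0, 0, 1, -0.2, 0, 0, 0, 1, -0.3, 0, 0, 0, 1, -0.3, 0, 0, 0, 1, -0.3, 0, 0, 0, 1, -0.3, 0, 0, 0, 1, -0.3, 0, 0, 0, 1, -0.3, 0, 0, 0, 1, -0.3, 0, 0, 0, 1, -0.3, 0, 0, 0, 1],
)

```text
time_s: 32.57
tcp_pos: [0.5182, -0.1035, 0.1123]
orientation: [3.14, -0.011, 0.06]
wrist_force: [26.5, 3.3, -6.1]
finger_gap: 0.268
```

Run:
```python
from h import *
for n in ["scene"]:
    im=grab_frame(n); cv2.imwrite(f"pics/{n}13.png",cv2.cvtColor(im,cv2.COLOR_RGB2BGR))
s=st()
f=lambda a:cv2.convertScaleAbs(cv2.resize(a,(400,400),interpolation=cv2.INTER_CUBIC),alpha=1.8)
cv2.imwrite("pics/z13.png",np.hstack([f(cv2.imread(f"pics/scene{i}.png")[160:210,205:255]) for i in (11,13)]))
for i in (11,12,13):
    im=cv2.cvtColor(cv2.imread(f"pics/scene{i}.png"),cv2.COLOR_BGR2HSV)
    for lo,hi in (((3,120,50),(18,255,255)),((100,110,40),(130,255,255))):
        k,_,t,ce=cv2.connectedComponentsWithStats(cv2.inRange(im,lo,hi))
        print(i,[(t[i].tolist(),ce[i].round(2).tolist()) for i in range(1,k) if t[i][4]>8 and 220<ce[i][0]<250 and 160<ce[i][1]<220])
```

```text
32.62 tcp [ 0.51819269 -0.10349176  0.11226314] stand [-8.090e+01 -1.000e-01  1.123e+02] F_st [25.51  0.58 -6.47] ori [ 3.14  -0.011  0.06 ] gap 0.275 q [ 0.08  0.82  0.11  1.8  -0.16  0.52 -1.22]
11 [([230, 176, 7, 10, 57], [233.18, 179.93])]
11 [([222, 188, 15, 22, 149], [227.49, 198.54])]
12 [([230, 173, 7, 10, 55], [233.42, 177.71])]
12 [([222, 188, 15, 22, 147], [227.68, 198.48])]
13 [([231, 173, 7, 10, 57], [233.74, 177.61])]
13 [([222, 188, 15, 22, 150], [227.63, 198.47])]
```

View pics/z13.png

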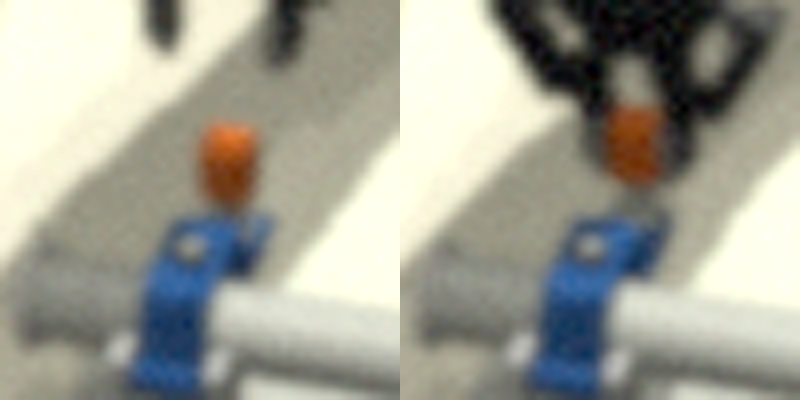

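Emit:
servo_tool(
  plan=[0.4, 0, 0, 0, 1, 0.8, 0, 0, 0, 1, 1.2, 0, 0, 0, 1, 1.6, 0, 0, 0, 1, 1.9, 0, 0, 0, 1, 2.1, 0, 0, 0, 1, 2.15, 0, 0, 0, 1, 2.15, 0, 0, 0, 1, 2.15, 0, 0, 0, 1, 2.15, 0, 0, 0, 1],
)

```text
time_s: 33.45
tcp_pos: [0.5332, -0.1026, 0.1111]
orientation: [-3.141, 0.003, 0.058]
wrist_force: [-11.1, 0.7, 7.9]
finger_gap: 0.276
```

Run:
```python
from h import *
s=st()
```

```text
33.45 tcp [ 0.53320288 -0.1025662   0.1111362 ] stand [-65.9  -0.  111.1] F_st [-11.03   1.29   7.86] ori [-3.141e+00  3.000e-03  5.800e-02] gap 0.276 q [ 0.07  0.84  0.12  1.74 -0.16  0.58 -1.23]
```

Back at the upright stop. I'll release here, then rise and move clear.

Emit:
servo_tool(
  plan=[-0.1, 0, -0.05, 0, 1, -0.1, 0, -0.05, 0, 0.3, -0.1, 0, -0.05, 0, 0, -0.1, 0, -0.05, 0, 0, -0.1, 0, -0.05, 0, 0, -0.1, 0, -2, 0, 0, -0.1, 0, -5, 0, 0, -0.1, 0, -8.5, 0, 0, -0.1, 0, -12, 0, 0, -0.1, 0, -12, 0, 0],
)

```text
time_s: 34.28
tcp_pos: [0.5356, -0.1032, 0.2363]
orientation: [3.14, -0.008, 0.059]
wrist_force: [-0.4, -0.4, 0.3]
finger_gap: 0.501
```

Emit:
servo_tool(
  plan=[0, -3.5, -1, 0, 0, 0, -7, -1, 0, 0, 0, -10.5, -1, 0, 0, 0, -14, -1, 0, 0, 0, -17.5, -1, 0, 0, 0, -21, -1, 0, 0, 0, -24.5, -1, 0, 0, 0, -28, -1, 0, 0, 0, -28, -1, 0, 0, 0, -28, -1, 0, 0],
)

```text
time_s: 35.12
tcp_pos: [0.517, 0.1786, 0.2404]
orientation: [-3.141, 0.0, 0.062]
wrist_force: [0.8, -0.2, 0.4]
finger_gap: 0.5
```

Run:
```python
from h import *
s=st()
for n in ["scene","top"]:
    im=grab_frame(n); cv2.imwrite(f"pics/{n}14.png",cv2.cvtColor(im,cv2.COLOR_RGB2BGR))
    im=cv2.cvtColor(cv2.imread(f"pics/{n}14.png"),cv2.COLOR_BGR2HSV)
    for nm,lo,hi in [("or",(3,120,60),(18,255,255)),("blue",(100,110,40),(130,255,255))]:
        k,_,t,ce=cv2.connectedComponentsWithStats(cv2.inRange(im,lo,hi))
        print(n,nm,[(t[i].tolist(),ce[i].round(1).tolist()) for i in range(1,k) if t[i][4]>8 and 200<ce[i][0]<330 and 120<ce[i][1]<280])
a=cv2.imread("pics/scene14.png")[160:210,205:255];b=cv2.imread("pics/top14.png")[170:230,255:315]
f=lambda a:cv2.convertScaleAbs(cv2.resize(a,(400,400),interpolation=cv2.INTER_CUBIC),alpha=1.6)
cv2.imwrite("pics/z14.png",np.hstack([f(a),f(b)]))
```

```text
35.12 tcp [0.51696673 0.17859769 0.24041971] stand [-66.1 281.6 240.4] F_st [ 0.74 -0.29  0.38] ori [-3.141  0.     0.062] gap 0.5 q [-0.5   0.66  0.21  1.58 -0.17  0.92 -1.74]
scene or [([231, 176, 6, 9, 41], [233.0, 180.0]), ([279, 249, 20, 22, 301], [289.8, 258.7])]
scene blue [([222, 188, 14, 22, 137], [227.5, 198.8])]
top or [([203, 135, 16, 18, 214], [210.2, 143.1]), ([280, 206, 7, 6, 34], [282.6, 208.3])]
top blue [([277, 182, 7, 2, 9], [279.7, 182.2]), ([278, 184, 8, 17, 89], [281.4, 192.0]), ([278, 202, 7, 4, 18], [280.7, 203.0])]
```

View pics/z14.png

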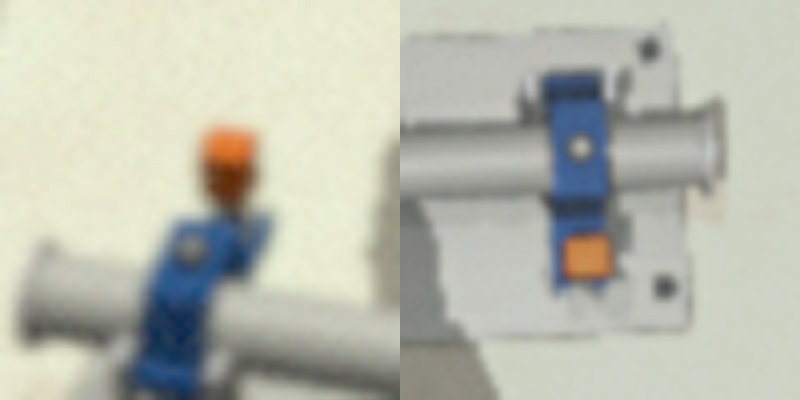

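View pics/scene14.png

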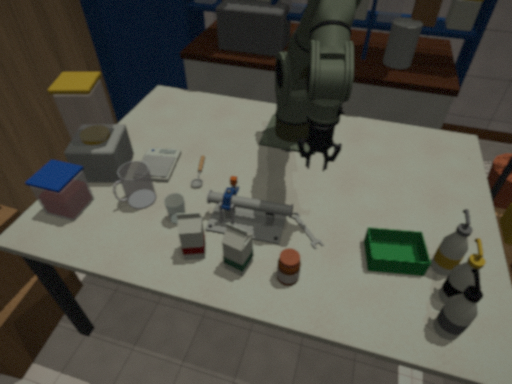

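```bash
python3 -c "
from station import *
print(close_job())"
```

```text
the job is handed in; nothing more can be done
None
```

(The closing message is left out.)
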